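Dispense one relay into the kit that lacks it

ROBOT

A 6-joint arm with a two-finger parallel gripper is mounted at the origin on a cart in front of the work surface, level with it; the furniture and walls round the work are solid. World frame = base frame: x ahead of the robot, y to its left, z up, the work surface at z = 0. Lengths are in mm, angles in rad, forces in N, time in s.
With the tool pointing down it reaches from about 275 to 1000 mm from the base axis. Payload 8.4 kg.
Tool frame: the origin (TCP) lies at the very end of the fingers, on their centre line; the grasp point (between the pads) lies 19 mm behind it; z points along the fingers, y is the line along which they close (so a half turn about z gives the same grasp; the last joint's range is limited). The gripper opens to 85 mm and grips with 20 to 120 N. Pads are 22 mm wide; open, the fingers measure 114 mm over their backs; the gripper's body (76 mm by 85 mm) begins 54 mm behind the grasp point. The pads swing forward as they close: fully open they stand 13 mm farther back than shut.
Start: joints at [1.119, 0.353, 1.633, -0, 1.155, -0.002], TCP at [271.74, 562.837, 231.281] pointing down, gripper open.
Joint ranges: [-2.63, 2.63], [-0.92, 2.1], [0.06, 2.66], [-1.3, 4.44], [0, 2.69], [-3.02, 3.02]. Speed limits (rad/s): [2.22, 2.22, 2.79, 3.14, 3.14, 3.14].

INTERFACE

Orientations are given as [roll, pitch, yaw] about the fixed x, y, z axes, in that order (R = Rz(yaw) Ry(pitch) Rx(roll)).
In Python, from rig import sensors, grab_frame, camera_params, order gives the robot as it stands. The module is installed in compiled form; this text tells all that it offers.
- The arm moves only by the tool move_arm, never from a script. Its argument "motion" is a list of rows, each a list of 7 numbers: the turn, a rotation vector about the tool's x, y, z in fractions of the full range, 1 being pi rad, then the shift along the tool's x, y, z in a scale on which 1.0 is 400 mm, then the finger opening in m, from 0 to 0.0854. A call has 1 to 8 rows; each row is the pose to reach, as a shift and turn from the pose commanded when the call began, along the tool's axes at that moment; what a row does not reach only later rows make up. A row lasts 1/8 s, in which the tool goes at most 62.5 mm and 10.7 degrees, less where a joint would pass 70% of its speed; a pose out of reach is approached as far as the arm can. No shift or turn number may pass 1 either way. A call with a gripper value outside its range is refused whole. The fingers move at their own pace and stop on an object; "grip_force" is the grip in N (left out, the last holds). Time passes only in rows, so rows that repeat a pose let the fingers close. It gives the time, the measured TCP pose, the force, the opening and the grip force at its end, in the units of the state.
- sensors.sense(): the state, without advancing time (a new reading comes with each control period).
- grab_frame(name): name is "scene" or "top" or "wrist"; returns (picture, depth): 384x512x3 uint8, red, green, blue; 384x512 float32, mm along the optical axis (not along the pixel's ray), 0 where there is no reading.
- camera_params(name): a dict with "camera_matrix" (3x3 intrinsics, pixels), "world_from_camera" (4x4, takes a point from camera to world coordinates). Camera axes: x right, y down, z forward; pixel columns grow to the right and rows downward; lengths in mm; the calibration is good to about 2 mm. A picture is of the moment at which its call begins: read the wrist's pose just before it. camera_params takes no time and is no camera call; for the wrist camera it gives the pose at the moment of the call.
- order.sign_off(): hands the job in; it is judged then, once.
The state is a dict: "clock": time; "qpos": joint angles; "qvel": joint speeds; "joint_efforts": joint torques, N m; "eef_pos": TCP position; "tcp_rot": TCP orientation; "contact_force": force on the tool from outside, world axes, zero at the start; "wrist_torque": the same for the moment, N m; "opening": opening from 0.0 (shut) to 1.0 (fully open); "grasp_force": force on a finger pad.
Only numpy, scipy, OpenCV 4.12 (cv2) and the standard library are available. Lean on these libraries where they do the work, as an engineer would, in place of code of your own. Each camera call takes 0.05 s, during which the arm holds its last target. There are 200 camera calls.

TASK

One of the two kit trays docked at the relay dispenser still has an empty middle compartment. Press the dispenser's plunger fully down once and let it come back up, so that a single relay comes out onto the delivery deck; then, with a fingertip, push that relay sideways along the deck and over the deck's end into the empty middle compartment of that tray. Do not pick up or grip anything, and leave the other relays and the things lying around where they are.

Things in the scene. Friction and masses are not known exactly. Their poses are not given: they have to be found in the camera images.
- dispenser: fixed bench dispenser, bare aluminium and black plastic, base 118 x 60 x 10 mm. Origin on the bench under the middle of its upright relay magazine; x points from the outlet back to the plunger, y along the delivery deck, z up. Magazine outside: x and y +-14 and +-19 mm, top at z 58 mm. Behind it two black cheek plates (x 12 to 70, y +-19, up to z 46 mm) guide the plunger
- plunger (a joint): travel of the plunger in m: 0 up (rest), 0.016 fully down, straight down. Spring return: about 2 N at the start, 5 N at the bottom, then a hard stop. A bell crank makes it drive an ejector blade 30 mm towards the dispenser's -x, which pushes the lowest relay out; as the plunger rises the blade goes back and the stack drops by one. Every full stroke ejects one relay
- plunger_top (a point): centre of the top face of the plunger's grey ribbed thumb cap, 30 x 36 mm; at rest 64 mm above the bench, at dispenser x = +54 mm, y = 0
- outlet (a point): point on the delivery deck's top face at dispenser x = -29, y = 0 mm, where the middle of an ejected relay comes to lie (within 4 mm in x). Deck: the base's flat front part before the magazine, top at z = 10 mm, x -43 to -13, y -30 to +30, open at both y ends; a lip 4 mm high (x -46 to -43) closes its side away from the magazine
- tray_short: the kit tray that lacks its relay: fixed, grey, 110 (x) x 80 (y) x 9 mm, docked 1 mm from the deck's +y or -y end, its axes parallel to the dispenser's. Origin on the bench under its middle, 71 mm from the deck's middle. Walls and floor 2.2 mm; rim and dividers 9 mm high, 1 mm below the deck. Three compartments 34 x 75 mm: terminal strip (-x), control knob (+x), middle one empty
- tray_short_bay (a point): centre of the floor (2.2 mm above the bench) of that tray's empty middle compartment, which lies in line with the deck
- tray_full: the complete kit tray, same as the other and docked at the other end of the deck, with a relay lying in its middle compartment
- relay_1_mid (a point): lowest relay in the magazine, the one that comes out: blue relay, a 12 x 28 x 18 mm block, lying on its 28 x 18 mm side (12 mm high), its 28 mm length along the dispenser's y; the point is its middle, at the start 16 mm above the bench at the dispenser's origin. Weighs about 15 g
- relay_2_mid (a point): second relay from below in the magazine: blue relay, a 12 x 28 x 18 mm block, lying on its 28 x 18 mm side (12 mm high), its 28 mm length along the dispenser's y; the point is its middle
- relay_3_mid (a point): third relay from below in the magazine: blue relay, a 12 x 28 x 18 mm block, lying on its 28 x 18 mm side (12 mm high), its 28 mm length along the dispenser's y; the point is its middle
- relay_4_mid (a point): topmost relay in the magazine: blue relay, a 12 x 28 x 18 mm block, lying on its 28 x 18 mm side (12 mm high), its 28 mm length along the dispenser's y; the point is its middle
- relay_kit_mid (a point): the relay lying in the complete tray: blue relay, a 12 x 28 x 18 mm block, lying on its 28 x 18 mm side (12 mm high), its 28 mm length along the dispenser's y; the point is its middle
- fuse_carton: loose orange carton, 30 x 48 x 22 mm, behind the dispenser; origin under its middle
- wick: loose white reel with a blue hub, 41 mm across and 15 mm high, behind the dispenser; origin under its middle
- driver: loose screwdriver with a yellow handle, 165 mm long, beside the trays; origin under its middle
- relay_1: the same lowest relay as a body; its origin is the middle of its pin side (12 x 28 mm), 9 mm from its middle, towards the dispenser's +x; its own z axis points to the dispenser's -x
- strip_short: green terminal strip, 12 x 50 x 15 mm, loose in the -x compartment of the tray that lacks its relay; origin under its middle
- knob_short: black control knob with a white top, 24 mm across, 15 mm high, loose in the +x compartment of the tray that lacks its relay; origin under its middle
- strip_full: green terminal strip, 12 x 50 x 15 mm, loose in the -x compartment of the complete tray; origin under its middle
- knob_full: black control knob with a white top, 24 mm across, 15 mm high, loose in the +x compartment of the complete tray; origin under its middle
Not all that is in view belongs to the job. Leave any green look-alike of the part that bears relay_4_mid alone. Leave any red look-alike of the tray_short alone.

How it is judged:
By the outcome, as a careful person would: the job done as asked, in the order asked, and still so for the second after the job is handed in, with the robot touching nothing.
It also fails if it takes over 38 s, if anything falls off the work surface, if the arm or the gripper's body presses on something with over 40 N, if the wrist force passes 120 N, or if a joint passes its speed limit or range.

## Working session

There is one attempt and no reset: what is moved stays moved. The work goes in short steps, Python scripts to look and compute and a tool call to move; the robot and the scene stay as the last step left them, time stands still between calls to the robot, and variables do not carry over. Pictures are saved under pics/ and viewed, at most 10 in all, crops included, and the job is handed in when it is done.

Besides the shell and the picture viewer there is one more tool, called as name(argument=value, ...) on one line, values as JSON. move_arm: Moves the arm, as the interface text tells. Its arguments: {"type":"object","properties":{"motion":{"type":"array","items":{"type":"array","items":{"type":"number"}}},"grip_force":{"type":"number"}},"required":["motion"]}

```bash
mkdir -p pics
cat > h.py <<'E'
import numpy as np, cv2
from rig import sensors, grab_frame, camera_params, order
def save(n,im): cv2.imwrite('pics/'+n,cv2.cvtColor(im,cv2.COLOR_RGB2BGR))
def cloud(cam,d):
    P=camera_params(cam);K=np.array(P['camera_matrix']);T=np.array(P['world_from_camera'])
    v,u=np.mgrid[:d.shape[0],:d.shape[1]]
    c=np.stack([(u-K[0,2])/K[0,0]*d,(v-K[1,2])/K[1,1]*d,d],-1)
    return c@T[:3,:3].T+T[:3,3]
def ray(cam,u,v,z):
    P=camera_params(cam);K=np.array(P['camera_matrix']);T=np.array(P['world_from_camera'])
    r=T[:3,:3]@np.linalg.solve(K,[u,v,1]);o=T[:3,3]
    return o+r*(z-o[2])/r[2]
E
python3 - <<'E'
from h import *
for c in('top','scene'):
    p,d=grab_frame(c);np.savez(c+'.npz',p=p,d=d);save(c+'.png',p);print(camera_params(c))
print(sensors.sense())
E
```

```text
{'camera_matrix': array([[424.18083998,   0.        , 250.05051915],
       [  0.        , 424.18083998, 198.7009054 ],
       [  0.        ,   0.        ,   1.        ]]), 'world_from_camera': array([[ 9.10474243e-03, -9.82973055e-01,  1.83524050e-01,
         4.48388977e+02],
       [-9.99958547e-01, -8.93403150e-03,  1.75700555e-03,
         6.94251593e+01],
       [-8.74794682e-05, -1.83532440e-01, -9.83013650e-01,
         9.27088748e+02],
       [ 0.00000000e+00,  0.00000000e+00,  0.00000000e+00,
         1.00000000e+00]])}
{'camera_matrix': array([[481.97551537,   0.        , 254.88933654],
       [  0.        , 481.97551537, 193.77266999],
       [  0.        ,   0.        ,   1.        ]]), 'world_from_camera': array([[-5.29716346e-01, -6.58160937e-01,  5.34999788e-01,
         1.56178294e+02],
       [-8.48128764e-01,  4.17599368e-01, -3.26018968e-01,
         3.69389780e+02],
       [-8.84262361e-03, -6.26446285e-01, -7.79414434e-01,
         7.50733751e+02],
       [ 0.00000000e+00,  0.00000000e+00,  0.00000000e+00,
         1.00000000e+00]])}
{'clock': 0.1, 'qpos': array([ 1.11858306e+00,  3.53601179e-01,  1.63405561e+00, -1.02196325e-05,
        1.15520299e+00, -2.40109399e-03]), 'qvel': array([-6.58768147e-04, -6.16256361e-04, -2.26469235e-03, -1.40990733e-03,
       -2.53460023e-05,  6.37482953e-04]), 'joint_efforts': array([ 7.09300002e-04, -6.06358266e+01, -3.42818928e+01, -8.16084344e-05,
        4.01317011e-03,  5.83473434e-05]), 'eef_pos': array([271.56448659, 562.44434728, 230.62461093]), 'tcp_rot': array([-3.14032551e+00,  6.30195774e-06,  2.69178462e+00]), 'contact_force': array([0.47688718, 0.10044846, 0.45652537]), 'wrist_torque': array([ 0.00621247,  0.009644  , -0.01089702]), 'grasp_force': 0.0, 'opening': 1.000984878153167}
```

View pics/top.png

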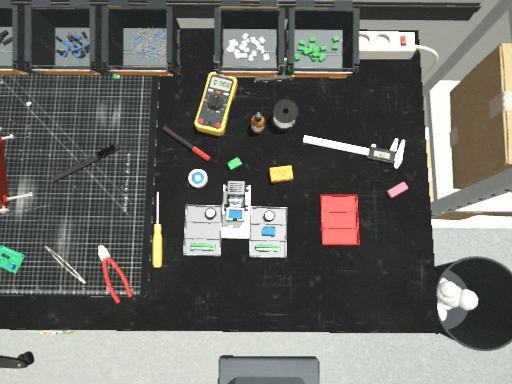

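View pics/scene.png

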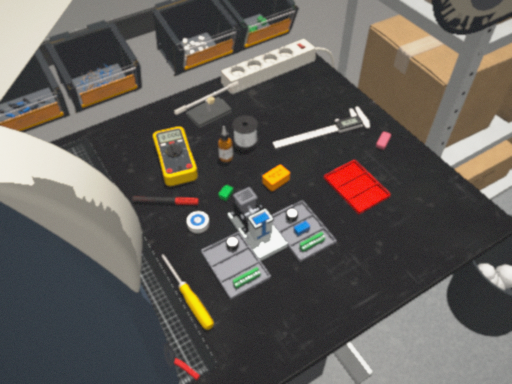

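The dispenser is at about (236,208) in the top view, with its plunger at (236,187). The trays are at (203,230), where the middle is empty, and (268,232), where it holds a blue relay at (268,231). The look-alikes are the red tray at (340,220) and the green block at (235,163). The left tray fits tray_short because it is grey, docked and has an empty middle. Next I'll measure and confirm it in a crop.

Run:
```python
from h import *
z=np.load('top.npz');p=z['p'];d=z['d']
x0,y0=165,140
save('crop.png',cv2.resize(p[y0:280,x0:305],None,fx=4.2,fy=4.2,interpolation=cv2.INTER_CUBIC))
C=cloud('top',d);hsv=cv2.cvtColor(p,cv2.COLOR_RGB2HSV)
sat=hsv[...,1];val=hsv[...,2]
v,u=np.mgrid[:384,:512]
roi=(u>178)&(u<293)&(v>175)&(v<262)
m=((val>70)&roi).astype(np.uint8)
n,l,s,c=cv2.connectedComponentsWithStats(m)
for i in range(1,n):
    if s[i,4]>60: print(s[i],c[i])
def blob(name,lo,hi,zz):
    mm=cv2.inRange(hsv,lo,hi)*roi.astype(np.uint8)
    n,l,s,c=cv2.connectedComponentsWithStats(mm)
    for i in range(1,n):
        if s[i,4]>15:
            pts=np.argwhere(l==i)[:,::-1].astype(np.float32)
            w=np.array([ray('top',a,b,zz)[:2] for a,b in pts],np.float32)
            print(name,s[i],c[i].round(1),ray('top',*c[i],zz).round(1),cv2.minAreaRect(w),'depthz',np.median(C[l==i][:,2]).round(1))
blob('blue',(100,100,50),(125,255,255),13)
blob('green',(45,80,40),(90,255,255),17)
# height map
for y in range(176,262,4): print(y,C[y,180:292:4,2].round(0).astype(int))
```

```text
[188 176  20  12 203] [197.65517241 180.79802956]
[270 176  23   7 138] [280.41304348 178.56521739]
[ 183  180  105   78 5440] [235.36764706 224.90202206]
blue [192 176  12   8  50] [197.  179.5] [661.1 188.6  13. ] ((661.1834716796875, 187.7427978515625), (15.877979278564453, 24.496904373168945), 0.5204616189002991) depthz 15.6
blue [229 211  13  10  94] [235.1 214.4] [583.9 103.3  13. ] ((581.5797729492188, 103.505126953125), (19.777240753173828, 26.22527503967285), 0.5209053754806519) depthz 60.4
blue [262 227  13   9  73] [267.7 230.9] [548.6  32.2  13. ] ((548.584228515625, 31.52470588684082), (26.724172592163086, 15.716326713562012), 85.31536102294922) depthz 15.1
green [191 244  24   4  63] [202.  245.2] [516.2 172.8  17. ] ((516.15771484375, 171.78855895996094), (49.27393341064453, 5.788318634033203), 87.35691833496094) depthz 17.3
green [256 245  23   3  62] [266.4 246.1] [515.5  35.3  17. ] ((515.7564086914062, 33.88018035888672), (4.261386871337891, 47.04295349121094), 0.5213087797164917) depthz 17.9
176 [ 1  1  1 16 16 18 14  1  1  0  0  0  2  1  1  1  1  1  2  3  0  1  3
[... 1256 characters left out ...]
 13  0  3  5 16 17 14
  4  2  8  2]
236 [ 1  0  4  3  3  5  1  1  3  4  1 14 15 16 15 13 12 13  0  3  2  2  6  4
  4  3  8  2]
240 [-1 11  5  2  4  4 -1  3  4  3  8  1 -1 -1  1  1  0  3  4  2  3  2  6 10
  9 11 11 -2]
244 [ 1 11  2 18 20 18 16 17 21  3  9  4  0  3  2 -2 -1  0  3  5  1  1  3  5
  4  3  3 -1]
248 [ 3 11  3 13 14 14 16 19 13  7 12  4  1  2 -1  0  1  2  4  4 18 15 11 14
 15  5  2 -2]
252 [ 5  9  4  3  4  4  2  3  4  2 12 -1 -1  0  2  0  4  1  5  2  2  4  4  2
  4  5  3  0]
256 [  0   2  -1   0   0   4   2   1   2   1   2   2  -1   2   0   5   4  -1
 927  11   8  10   9  11   9   9   5   2]
260 [ 2  2  0  1 -2 -3  1  1 -2  2  1  4  0  0  1  1  0  1  1  0  0  2  2 -2
  3  3  3  1]
```

View pics/crop.png

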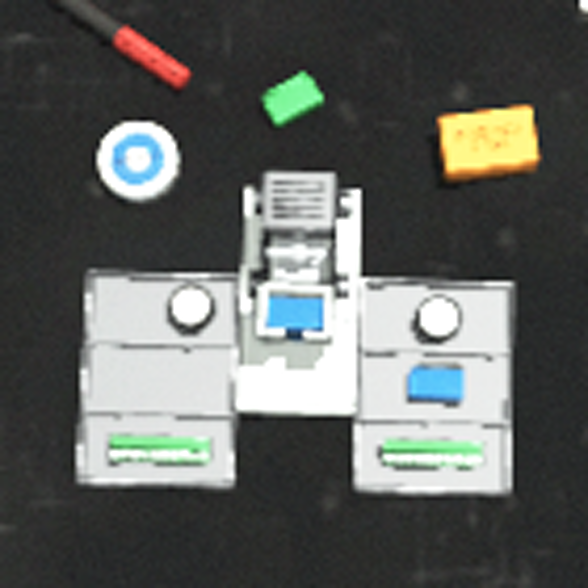

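The crop confirms it: the left tray's middle compartment (crop 160,378) is empty and the right one holds a relay at (435,383). The plunger cap is at the far side, at (300,197). Next I'll hover above for a wrist view.

```bash
cat >> h.py <<'E'
from scipy.spatial.transform import Rotation as R
def plan(x,y,z,yaw):
    s=sensors.sense();A=R.from_euler('xyz',s['tcp_rot'])
    B=R.from_euler('xyz',[np.pi,0,yaw])
    print('turn',(A.inv()*B).as_rotvec().round(3),'shift mm',A.inv().apply(np.array([x,y,z])-s['eef_pos']).round(1),
      'at',s['eef_pos'].round(1),s['tcp_rot'].round(3),'F',s['contact_force'].round(1),s['clock'])
E
python3 - <<'E'
from h import *
z=np.load('top.npz');p=z['p'];d=z['d'];C=cloud('top',d)
v,u=np.mgrid[:384,:512]
print('stack',ray('top',235.1,214.4,58))
m=(C[...,2]>60)&(u>222)&(u<252)&(v>180)&(v<195)
print('cap',ray('top',u[m].mean(),v[m].mean(),64),m.sum())
b=R.from_euler('xyz',[np.pi,0,np.pi])
plan(590,100,230,np.pi)
E
```

```text
stack [577.30568451 101.62341431  58.        ]
cap [633.07723616 100.29665181  64.        ] 236
turn [-0.001 -0.    -0.45 ] shift mm [-487.8 -278.     1. ] at [271.6 562.4 230.6] [-3.14   0.     2.692] F [0.5 0.1 0.5] 0.1
```

The manual's scale: shifts go in shares of 400 mm and turns go in shares of pi rad. Converting my numbers, -0.35 m is -0.875, -0.31 m is -0.775, -0.45 rad is -0.1432.

move_arm(motion=[[0,0,-0.0191,-0.1,-0.0575,0,0.0],[0,0,-0.0382,-0.2125,-0.125,0,0.0],[0,0,-0.0573,-0.325,-0.1875,0,0.0],[0,0,-0.0764,-0.4375,-0.25,0,0.0],[0,0,-0.0955,-0.55,-0.3125,0,0.0],[0,0,-0.1146,-0.6625,-0.375,0,0.0],[0,0,-0.1337,-0.775,-0.4375,0,0.0],[0,0,-0.1432,-0.875,-0.5,0,0.0]], grip_force=20)

```text
clock: 1.1
eef_pos: [500.7, 228.9, 231.1]
tcp_rot: [-3.142, -0.0, -3.14]
contact_force: [-0.1, 0.8, -0.4]
opening: -0.002
grasp_force: 0.0
```

```bash
python3 -c "
from h import *
plan(590,100,230,np.pi)"
```

```text
turn [-0.    -0.     0.001] shift mm [ -89.1 -129.     1.1] at [500.7 228.9 231.1] [-3.142 -0.    -3.14 ] F [-0.1  0.8 -0.4] 1.1
```

To row units: -0.129 m is -0.3225, -0.097 m is -0.2425.

move_arm(motion=[[0,0,0,-0.055,-0.08,0,0],[0,0,0,-0.1125,-0.1625,0,0],[0,0,0,-0.1675,-0.2425,0,0],[0,0,0,-0.2225,-0.3225,0,0],[0,0,0,-0.2225,-0.3225,0,0]])

```text
clock: 1.72
eef_pos: [589.9, 99.5, 230.8]
tcp_rot: [-3.141, -0.0, 3.139]
contact_force: [0.4, 0.7, -0.2]
opening: -0.001
grasp_force: 0.0
```

```bash
python3 -c "
from h import *
plan(632,100,80,np.pi)
P=camera_params('wrist');print(P)
p,d=grab_frame('wrist');np.savez('w1.npz',p=p,d=d,K=P['camera_matrix'],T=P['world_from_camera']);save('w1.png',p)"
```

```text
turn [-0.001 -0.    -0.002] shift mm [-42.1   0.6 150.8] at [589.9  99.5 230.8] [-3.141 -0.     3.139] F [ 0.4  0.7 -0.2] 1.725
{'camera_matrix': array([[274.24464092,   0.        , 255.75483361],
       [  0.        , 274.24464092, 189.8753123 ],
       [  0.        ,   0.        ,   1.        ]]), 'world_from_camera': array([[ 2.21932482e-03,  9.52354823e-01,  3.04984204e-01,
         5.11328282e+02],
       [ 9.99997461e-01, -1.99476290e-03, -1.04791367e-03,
         9.90681721e+01],
       [-3.89614462e-04,  3.04985756e-01, -9.52356833e-01,
         3.72709363e+02],
       [ 0.00000000e+00,  0.00000000e+00,  0.00000000e+00,
         1.00000000e+00]])}
```

View pics/w1.png

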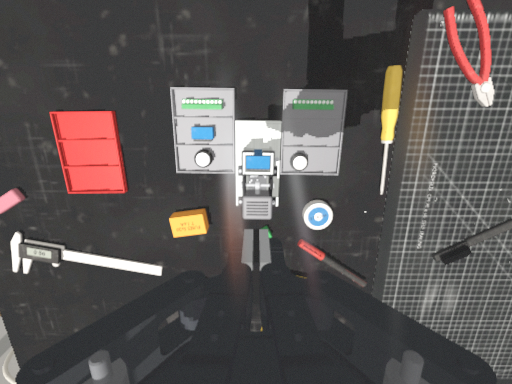

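The wrist view shows the short tray at (312,132), the dispenser at (258,165), the blue stack at (258,163) and the cap at (257,208). I'll now fit these.

Run:
```python
from h import *
z=np.load('w1.npz');p=z['p'];d=z['d'];K=z['K'];T=z['T']
def rayw(u,v,zz):
    r=T[:3,:3]@np.linalg.solve(K,[u,v,1]);o=T[:3,3];return (o+r*(zz-o[2])/r[2])[:2]
g=cv2.cvtColor(p,cv2.COLOR_RGB2GRAY);hsv=cv2.cvtColor(p,cv2.COLOR_RGB2HSV)
def rect(name,m,box,zz):
    k=np.zeros_like(m);u0,u1,v0,v1=box;k[v0:v1,u0:u1]=m[v0:v1,u0:u1]
    n,l,s,c=cv2.connectedComponentsWithStats(k);i=1+np.argmax(s[1:,4])
    pts=np.array([rayw(a,b,zz) for b,a in np.argwhere(l==i)],np.float32)
    print(name,s[i],c[i].round(1),'mean',pts.mean(0).round(1),'rect',[np.round(q,1) for q in cv2.minAreaRect(pts)])
val=(g>50).astype(np.uint8)*255
blue=cv2.inRange(hsv,(100,110,50),(125,255,255))
rect('trayS',val,(280,350,80,185),9)
rect('trayF',val,(165,236,80,185),9)
rect('stack',blue,(240,275,145,180),58)
rect('kit',blue,(180,225,115,150),14.2)
white=(g>170).astype(np.uint8)*255
rect('deck',white,(230,285,115,152),10)
cap=cv2.inRange(hsv,(0,0,70),(180,60,255))
rect('cap',cap,(238,276,196,222),64)
save('w1c.png',cv2.resize(p[80:230,165:355],None,fx=4,fy=4,interpolation=cv2.INTER_CUBIC))
```

```text
trayS [ 280   80   70  105 6827] [313.1 135.2] mean [553.9 174.1] rect [array([552.5, 178.3]), array([136.5,  95.4]), np.float64(1.4)]
trayF [ 165   80   71  105 7446] [200. 132.] mean [549.7  26. ] rect [array([552.2,  23.3]), array([ 96.8, 136.1]), np.float64(88.6)]
stack [246 150  24  19 349] [257.5 160.9] mean [576.7 100.9] rect [array([574.5, 100.9]), array([27. , 21.2]), np.float64(89.9)]
kit [192 127  22  12 261] [202.5 132.5] mean [548.5  30.3] rect [array([548.5,  30.3]), array([27.7, 13.9]), np.float64(89.9)]
deck [ 230  115   55   37 1568] [255.7 135. ] mean [552.4  98.8] rect [array([550.2, 100.5]), array([71.7, 46.2]), np.float64(89.9)]
cap [238 196  38  26 897] [255.4 207.6] mean [632.8  98.3] rect [array([634.1,  99.4]), array([45.1, 32.4]), np.float64(89.9)]
```

View pics/w1c.png

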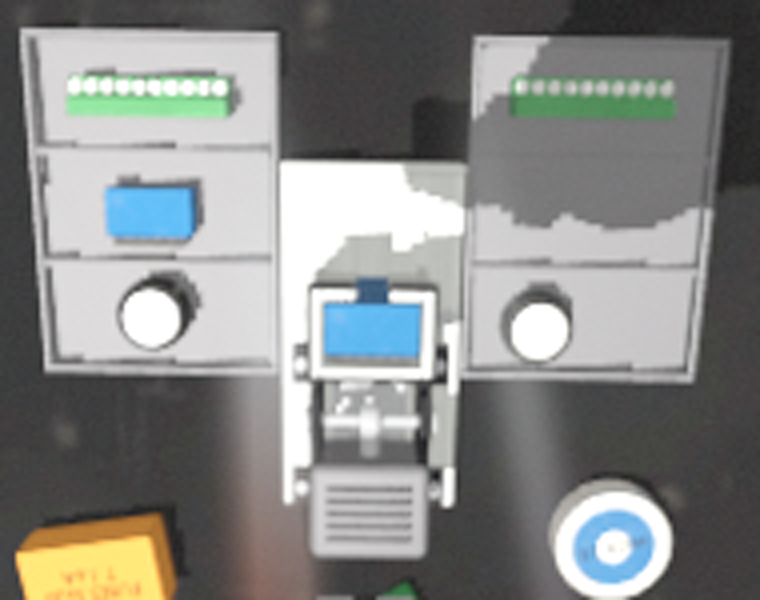

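The crop shows clear rim corners of both trays, so I'll cast rays from those onto z=9. I'll do the same for the cap corners (310,466), (427,466), (312,556), (427,558) and the magazine top corners (310,285), (440,290), (310,378), (435,378).

Run:
```python
from h import *
z=np.load('w1.npz');K=z['K'];T=z['T']
def w(c,zz):
    u,v=165+(c[0]-1.5)/4,80+(c[1]-1.5)/4
    r=T[:3,:3]@np.linalg.solve(K,[u,v,1]);o=T[:3,3];return (o+r*(zz-o[2])/r[2])[:2]
S=np.array([w(c,9) for c in [(473,37),(730,40),(465,372),(693,381)]])
F=np.array([w(c,9) for c in [(22,30),(278,32),(47,373),(275,373)]])
M=np.array([w(c,58) for c in [(310,285),(440,290),(310,378),(435,378)]])
C=np.array([w(c,64) for c in [(310,466),(427,466),(312,556),(427,558)]])
D=np.array([w(c,10) for c in [(280,160),(466,163)]])
for n,q in zip('SFMCD',(S,F,M,C,D)): print(n,q.mean(0).round(1),q.round(1).tolist())
d=S.mean(0)-F.mean(0);print(np.linalg.norm(d),'yaw deg',np.degrees(np.arctan2(-d[0],d[1])))
print('outlet by trays',(S.mean(0)+F.mean(0))/2)
```

```text
S [550.6 172.4] [[495.8, 132.7], [496.8, 212.8], [603.1, 133.0], [606.5, 211.1]]
F [548.5  30.8] [[493.4, -7.5], [494.2, 72.1], [603.2, -9.7], [603.4, 68.2]]
M [579.1 101.5] [[564.9, 83.1], [566.4, 120.6], [592.5, 82.6], [592.6, 119.6]]
C [632.7 100. ] [[618.0, 82.5], [618.0, 117.3], [647.1, 82.6], [647.8, 117.8]]
D [533.3 101.6] [[532.7, 71.8], [533.8, 131.5]]
141.6832355735607 yaw deg -0.8172377441006337
outlet by trays [549.54933698 101.58955997]
```

To row units: 0.158 m is 0.395, 0.153 m is 0.3825, 0.015 rad is 0.0048.

move_arm(motion=[[0,0,0.0048,-0.05,0,0.1,0],[0,0,0.0048,-0.105,0.0025,0.2,0],[0,0,0.0048,-0.1075,0.0025,0.3,0],[0,0,0.0048,-0.1075,0.0025,0.3825,0],[0,0,0.0048,-0.1075,0.0025,0.395,0],[0,0,0.0048,-0.1075,0.0025,0.395,0]])

```text
clock: 2.52
eef_pos: [632.0, 103.2, 73.9]
tcp_rot: [3.141, 0.0, 3.127]
contact_force: [0.6, -0.2, 0.2]
opening: -0.001
grasp_force: 0.0
```

```bash
python3 -c "
from h import *
plan(632.7,100.2,48,np.pi-0.017)"
```

```text
turn [0.    0.    0.003] shift mm [-0.8 -3.  25.9] at [632.  103.2  73.9] [3.141 0.    3.127] F [ 0.6 -0.2  0.2] 2.525
```

To row units: 0.025 m is 0.0625, -0.003 m is -0.0075, 0.003 rad is 0.001.

move_arm(motion=[[0,0,0.001,-0.0025,-0.0075,0.0125,0],[0,0,0.001,-0.0025,-0.0075,0.025,0],[0,0,0.001,-0.0025,-0.0075,0.0375,0],[0,0,0.001,-0.0025,-0.0075,0.05,0],[0,0,0.001,-0.0025,-0.0075,0.0575,0],[0,0,0.001,-0.0025,-0.0075,0.0625,0],[0,0,0.001,-0.0025,-0.0075,0.0625,0]])

```text
clock: 3.4
eef_pos: [633.5, 99.6, 48.4]
tcp_rot: [3.142, 0.001, 3.124]
contact_force: [3.2, -1.2, 4.1]
opening: -0.001
grasp_force: 2.0
```

```bash
python3 -c "
from h import *
plan(632.7,100.2,47,np.pi-0.017)"
```

```text
turn [ 0.     0.001 -0.001] shift mm [0.8 0.6 1.4] at [633.5  99.6  48.4] [3.142e+00 1.000e-03 3.124e+00] F [ 3.2 -1.2  4.1] 3.4
```

To row units: 0.0015 m is 0.0038, 0.001 m is 0.0025.

move_arm(motion=[[0,0,0,0,0,0.0025,0],[0,0,0,0,0,0.0038,0],[0,0,0,0,0,0.0038,0]])

```text
clock: 3.78
eef_pos: [633.5, 99.6, 48.0]
tcp_rot: [3.141, 0.001, 3.124]
contact_force: [-0.1, -1.5, 13.5]
opening: 0.0
grasp_force: 6.6
```

To row units: 0.001 m is 0.0025.

move_arm(motion=[[0,0,0,0,0,0.0025,0],[0,0,0,0,0,0.0025,0]])

```text
clock: 4.03
eef_pos: [633.6, 99.6, 47.9]
tcp_rot: [3.141, 0.001, 3.124]
contact_force: [-2.7, -1.5, 21.6]
opening: 0.003
grasp_force: 10.7
```

To row units: -0.12 m is -0.3, -0.08 m is -0.2.

move_arm(motion=[[0,0,0,0,0,-0.0125,0],[0,0,0,0,0,-0.0275,0],[0,0,0,0,0,-0.0425,0],[0,0,0,0,0,-0.0575,0],[0,0,0,0,0,-0.1125,0],[0,0,0,0,0,-0.2,0],[0,0,0,0,0,-0.3,0],[0,0,0,0,0,-0.3,0]])

```text
clock: 5.03
eef_pos: [634.6, 99.9, 169.1]
tcp_rot: [3.141, 0.005, 3.124]
contact_force: [0.7, 0.3, -0.7]
opening: -0.002
grasp_force: 0.0
```

Run:
```python
from h import *
P=camera_params('wrist');K=P['camera_matrix'];T=P['world_from_camera']
p,d=grab_frame('wrist');hsv=cv2.cvtColor(p,cv2.COLOR_RGB2HSV)
m=cv2.inRange(hsv,(100,110,40),(125,255,255))
n,l,s,c=cv2.connectedComponentsWithStats(m)
for i in range(1,n):
    if s[i,4]>60:
        for zz in (22,46):
            pts=[]
            for b,a in np.argwhere(l==i):
                r=T[:3,:3]@np.linalg.solve(K,[a,b,1]);o=T[:3,3];pts.append((o+r*(zz-o[2])/r[2])[:2])
            print(zz,c[i].round(1),[np.round(q,1) for q in cv2.minAreaRect(np.array(pts,np.float32))])
save('w2.png',p)
p,d=grab_frame('top');save('t2.png',cv2.resize(p[160:270,170:300],None,fx=4.5,fy=4.5,interpolation=cv2.INTER_CUBIC))
plan(541,62,80,np.pi-0.017)
```

```text
22 [256.   93.4] [array([548.7, 101.1]), array([26. , 14.1]), np.float64(89.0)]
46 [256.   93.4] [array([549.3, 101. ]), array([23.8, 12.9]), np.float64(89.0)]
22 [186.5  95. ] [array([548.9,  32. ]), array([28. , 13.2]), np.float64(89.0)]
46 [186.5  95. ] [array([549.4,  37.7]), array([25.7, 12.1]), np.float64(89.0)]
22 [256. 126.] [array([579.8, 100.5]), array([29. , 17.1]), np.float64(89.0)]
46 [256. 126.] [array([577.7, 100.5]), array([26.6, 15.7]), np.float64(89.0)]
22 [331.7 199.6] [array([662.4, 183.7]), array([25.4, 25.8]), np.float64(3.1)]
46 [331.7 199.6] [array([653.5, 176.8]), array([23.3, 23.6]), np.float64(3.1)]
turn [-0.    -0.    -0.001] shift mm [ 90.8 -39.2  85.8] at [632.5  99.5 165.7] [-3.142 -0.     3.124] F [-0.3 -0.4  1. ] 5.125
```

View pics/w2.png

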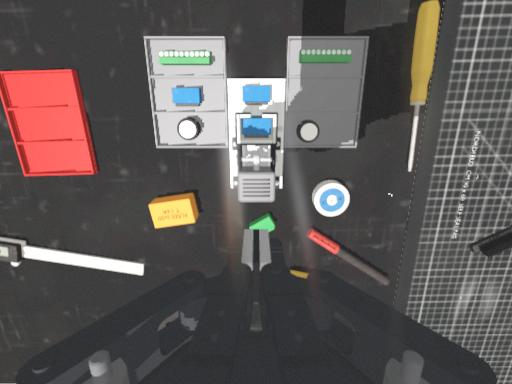

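A single relay lies on the deck at (256,93), the plunger is back up, and the stack still sits in the magazine at (256,126). Next I'll move to the -y side of the relay.

To row units: 0.086 m is 0.215, 0.085 m is 0.2125.

move_arm(motion=[[0,0,0,0.075,-0.03,0.0375,0],[0,0,0,0.15,-0.06,0.075,0],[0,0,0,0.215,-0.09,0.125,0],[0,0,0,0.215,-0.09,0.2125,0],[0,0,0,0.215,-0.09,0.2125,0],[0,0,0,0.215,-0.09,0.2125,0]])

```text
clock: 5.88
eef_pos: [546.5, 65.2, 80.9]
tcp_rot: [-3.142, -0.001, 3.124]
contact_force: [0.7, -0.7, 1.0]
opening: 0.002
grasp_force: 0.0
```

```bash
python3 -c "
from h import *
plan(547.5,65,15,np.pi-0.017)"
```

```text
turn [-0.    -0.001 -0.001] shift mm [-1.  -0.2 65.9] at [546.5  65.2  80.9] [-3.142e+00 -1.000e-03  3.124e+00] F [ 0.7 -0.7  1. ] 5.875
```

To row units: 0.066 m is 0.165, -0.001 m is -0.0025.

move_arm(motion=[[0,0,0,-0.0025,0,0.05,0],[0,0,0,-0.0025,0,0.1,0],[0,0,0,-0.0025,0,0.1375,0],[0,0,0,-0.0025,0,0.1575,0],[0,0,0,-0.0025,0,0.165,0],[0,0,0,-0.0025,0,0.165,0]])

```text
clock: 6.62
eef_pos: [547.6, 65.1, 15.0]
tcp_rot: [3.142, 0.0, 3.124]
contact_force: [-0.0, 0.3, -0.1]
opening: -0.002
grasp_force: 0.0
```

To row units: 0.035 m is 0.0875, 0.03 m is 0.075.

move_arm(motion=[[0,0,0,0,0.0125,0,0],[0,0,0,0,0.025,0,0],[0,0,0,0,0.0375,0,0],[0,0,0,0,0.05,0,0],[0,0,0,0,0.0625,0,0],[0,0,0,0,0.075,0,0],[0,0,0,0,0.0875,0,0],[0,0,0,0,0.0875,0,0]])

```text
clock: 7.62
eef_pos: [548.0, 100.5, 14.8]
tcp_rot: [3.141, 0.0, 3.124]
contact_force: [0.2, -0.7, 0.5]
opening: -0.002
grasp_force: 0.2
```

```bash
cat > look.py <<'E'
from h import *
import sys
z0=float(sys.argv[1])
p,d=grab_frame('top');hsv=cv2.cvtColor(p,cv2.COLOR_RGB2HSV)
m=cv2.inRange(hsv,(100,100,40),(125,255,255));m[:200]=0;m[:,:185]=0;m[262:]=0;m[:,295:]=0
n,l,s,c=cv2.connectedComponentsWithStats(m)
for i in range(1,n):
    if s[i,4]>12: print(s[i],ray('top',*c[i],z0).round(1))
save(sys.argv[2],cv2.resize(p[170:270,175:300],None,fx=4.5,fy=4.5,interpolation=cv2.INTER_CUBIC))
plan(548,140,15,np.pi-.017)
E
python3 look.py 22 t3.png
```

```text
turn [ 0.    -0.    -0.001] shift mm [ 0.5 39.7 -0.3] at [547.8 100.3  14.7] [ 3.141 -0.     3.124] F [ 0.2  0.  -0.3] 7.675
```

View pics/t3.png

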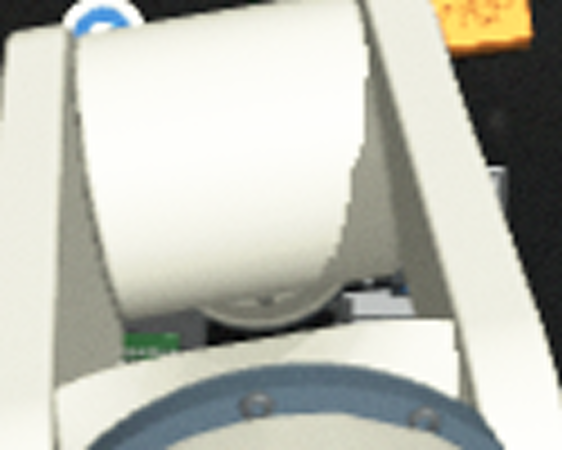

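The top view is blocked by the arm. I'll carry on and use the wrist camera for checks.

To row units: 0.02 m is 0.05, 0.016 m is 0.04.

move_arm(motion=[[0,0,0,0,0.01,0,0],[0,0,0,0,0.02,0,0],[0,0,0,0,0.03,0,0],[0,0,0,0,0.04,0,0],[0,0,0,0,0.05,0,0],[0,0,0,0,0.05,0,0]])

```text
clock: 8.43
eef_pos: [548.2, 120.4, 14.7]
tcp_rot: [3.142, -0.0, 3.124]
contact_force: [0.1, 0.3, 0.3]
opening: -0.002
grasp_force: 0.0
```

```bash
cat > lookw.py <<'E'
from h import *
import sys
P=camera_params('wrist');K=P['camera_matrix'];T=P['world_from_camera']
p,d=grab_frame('wrist');hsv=cv2.cvtColor(p,cv2.COLOR_RGB2HSV);C=cloud('wrist',d)
m=cv2.inRange(hsv,(100,110,30),(125,255,255))
n,l,s,c=cv2.connectedComponentsWithStats(m)
for i in range(1,n):
    if s[i,4]>60:
        q=C[l==i];q=q[d[l==i]>0];print(s[i],'median',np.median(q,0).round(1),'5%',np.percentile(q,5,0).round(1),'95%',np.percentile(q,95,0).round(1))
save(sys.argv[1],p)
plan(548,140,15,np.pi-.017)
E
python3 lookw.py w3.png
```

```text
[ 272  226   50   37 1159] median [546.1 143.8  17.4] 5% [541.1 133.3  10.7] 95% [555.3 156.1  22.1]
[  76  228   58   31 1587] median [546.9  31.3  13.6] 5% [540.9  17.    5.3] 95% [555.4  42.5  14.7]
turn [-0. -0. -0.] shift mm [ 0.5 19.7 -0.3] at [548.2 120.3  14.7] [-3.142 -0.     3.124] F [-0.4 -0.1  0. ] 8.475
```

View pics/w3.png

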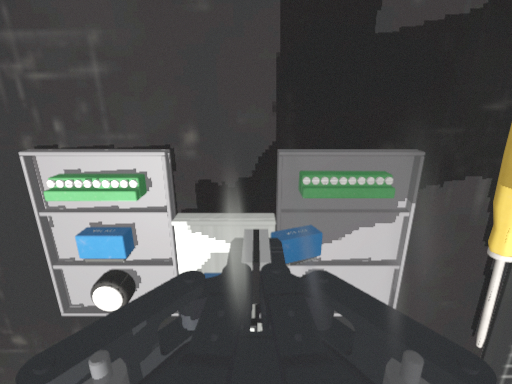

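The relay (295,243) is at the deck end, slightly yawed and tipping into the middle bay. I'll keep pushing.

To row units: 0.02 m is 0.05, 0.016 m is 0.04.

move_arm(motion=[[0,0,0,0,0.01,0,0],[0,0,0,0,0.02,0,0],[0,0,0,0,0.03,0,0],[0,0,0,0,0.04,0,0],[0,0,0,0,0.05,0,0],[0,0,0,0,0.05,0,0]])

```text
clock: 9.22
eef_pos: [548.7, 140.4, 14.8]
tcp_rot: [3.142, 0.0, 3.124]
contact_force: [0.5, 0.2, 0.7]
opening: -0.0
grasp_force: 0.0
```

```bash
python3 lookw.py w4.png
```

```text
[  41  227   62   32 1676] median [546.8  31.9  13.5] 5% [540.9  17.1   4.3] 95% [555.4  42.6  14.7]
[ 271  226   51   36 1173] median [546.5 163.9  16.9] 5% [541.6 152.8  10.4] 95% [555.6 176.1  21.3]
[163 311  16  17 112] median [570.9  97.5  46.7] 5% [554.3  93.8  43.9] 95% [574.8 105.8  67.6]
turn [-0. -0. -0.] shift mm [ 0.6 -0.2 -0.3] at [548.6 140.2  14.7] [-3.142 -0.     3.124] F [ 0.2 -0.5 -0.3] 9.275
```

Run:
```python
import cv2
p=cv2.imread('pics/w4.png');cv2.imwrite('pics/w4c.png',cv2.resize(p[130:330,200:400],None,fx=3,fy=3,interpolation=cv2.INTER_CUBIC))
```

```text
(no output)
```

View pics/w4c.png

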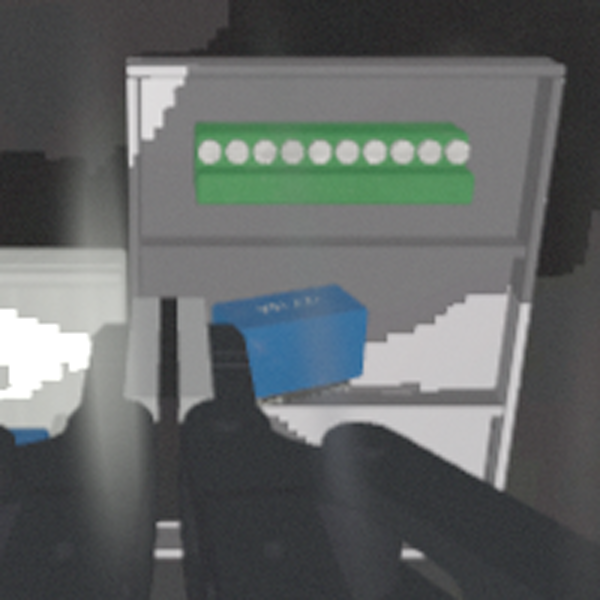

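The relay (crop 290,340) is inside the middle bay, yawed, and its depth reads high, so it may be leaning on the finger. I'll back off and measure its surface.

To row units: -0.12 m is -0.3, -0.09 m is -0.225.

move_arm(motion=[[0,0,0,0,-0.0125,0,0],[0,0,0,0,-0.03,0,0],[0,0,0,0,-0.05,-0.025,0],[0,0,0,0,-0.075,-0.125,0],[0,0,0,0,-0.075,-0.225,0],[0,0,0,0,-0.075,-0.3,0],[0,0,0,0,-0.075,-0.3,0]])

```text
clock: 10.15
eef_pos: [549.9, 109.8, 137.8]
tcp_rot: [3.141, 0.005, 3.123]
contact_force: [-0.1, 0.1, 0.1]
opening: 0.001
grasp_force: 0.0
```

```bash
cat >> lookw.py <<'E'
i=[k for k in range(1,n) if s[k,4]>60 and 135<np.median(C[l==k],0)[1]<210 and np.median(C[l==k],0)[0]<600][0]
q=C[l==i]
for y in range(130,205,5):
    print(y,[(x,round(float(np.median(t[:,2])),1),len(t)) for x in range(530,575,4) if len(t:=q[(abs(q[:,1]-y)<2.5)&(abs(q[:,0]-x)<2)])>2])
E
python3 lookw.py w5.png
```

```text
[298 172  23  17 325] median [546.5 163.6  12. ] 5% [540.5 153.8   8. ] 95% [554.1 172.6  13.3]
[163 174  30  17 478] median [546.   30.2  12. ] 5% [539.6  17.2   4.5] 95% [553.5  42.2  13.2]
[245 202  17  28 239] median [575.5 104.   44.8] 5% [568.5  99.2  19.3] 95% [582.2 112.5  46.1]
turn [ 0.     0.003 -0.001] shift mm [  1.6  30.2 121.2] at [548.8 109.7 136.1] [3.141e+00 3.000e-03 3.123e+00] F [-0.1 -0.2 -1.3] 10.2
130 []
135 []
140 []
145 []
150 []
155 [(542, 12.1, 20), (546, 12.1, 17), (550, 12.4, 18), (554, 12.0, 9)]
160 [(542, 11.7, 24), (546, 12.6, 19), (550, 11.9, 19), (554, 12.3, 14)]
165 [(542, 11.7, 23), (546, 11.9, 21), (550, 12.1, 20), (554, 12.3, 15)]
170 [(542, 11.3, 29), (546, 12.0, 21), (550, 12.2, 19), (554, 12.1, 15)]
175 [(542, 11.8, 5), (546, 12.1, 4), (550, 11.6, 6)]
180 []
185 []
190 []
195 []
200 []
```

Run:
```python
import cv2
p=cv2.imread('pics/w5.png');cv2.imwrite('pics/w5c.png',cv2.resize(p[100:260,130:390],None,fx=3,fy=3,interpolation=cv2.INTER_CUBIC))
```

```text
(no output)
```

View pics/w5c.png

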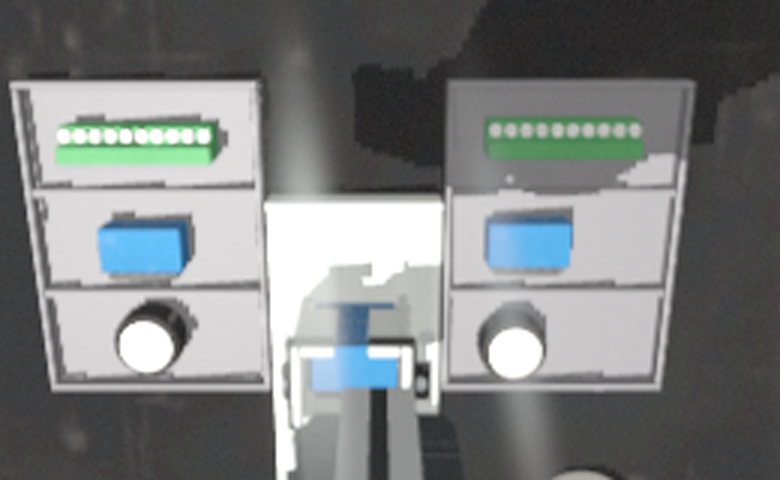

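The relay (530,243) lies flat in the short tray's middle compartment, everything else is in place, and the tool is clear. I'm handing it in.

```bash
python3 -c "
from rig import order
print(order.sign_off())"
```

```text
the job is handed in; nothing more can be done
None
```

Job handed in at about 10 s of the allowed 38 s: one plunger stroke ejected a single relay, and I pushed it along the deck into the short tray's empty middle compartment, where it lies flat.

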